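Thread chain-drive spares onto two spindle stands

TASK

Load the two spindle stands on the storage tray with the chain-drive spares. On the tall spindle go, from the bottom up, the large sprocket, the plain spacer sleeve and then the small sprocket, both sprockets with the hub upwards as they lie now; on the short spindle goes the flanged roller. Lower each part until it sits flat rather than dropping it, let go of everything, and leave the tin, the spanner and the carton where they are.

Things in the scene. Friction and masses are not known exactly. Their poses are not given: they have to be found in the camera images.
- big_sprocket: Large steel chain sprocket: toothed disc 6 mm thick, 100 mm over the teeth, with a round hub of 46 mm diameter rising from the disc to 30 mm total height (hub up; grip the hub). About 0.4 kg. Through bore of 28 mm diameter on its axis. Lies flat on the tray. Origin: centre of its underside, z up along the bore.
- small_sprocket: Small steel chain sprocket: toothed disc 6 mm thick, 68 mm over the teeth, with a round hub of 40 mm diameter rising from the disc to 28 mm total height (hub up; grip the hub). About 0.2 kg. Through bore of 28 mm diameter on its axis. Lies flat on the tray. Origin: centre of its underside, z up along the bore.
- sleeve: Plain steel spacer sleeve (a short smooth tube), 46 mm outer diameter, 24 mm high. About 0.16 kg. Through bore of 28 mm diameter on its axis. Lies flat on the tray. Origin: centre of its underside, z up along the bore.
- roller: Black plastic guide roller like a spool: 36 mm high, 45 mm diameter core between a lower and an upper flange, each 54 mm in diameter and 6 mm thick; it can be gripped across the flanges. About 0.08 kg. Through bore of 28 mm diameter on its axis. Lies flat on the tray. Origin: centre of its underside, z up along the bore.
- tall_stand: Tall spindle stand: square metal base 100 x 100 x 15 mm with a steel post of 18 mm diameter and 62 mm length (top 77 mm above the tray), its last 12 mm tapering to 8 mm. Parts thread over the post and rest on the base, 15 mm above the origin. Fixed. Origin: centre of the underside, on the post axis, z up. Large sprocket and sleeve stacked reach 69 mm; the small sprocket then covers only the last 8 mm of post.
- short_stand: Short spindle stand: round metal base of 80 mm diameter, 15 mm thick, with a steel post of 18 mm diameter and 40 mm length (top 55 mm above the tray), its last 12 mm tapering to 8 mm. Parts thread over the post and rest on the base, 15 mm above the origin. Fixed. Origin: centre of the underside, on the post axis, z up.
- tin: Bystander: closed metal tin, 60 mm diameter, 75 mm high, standing among the parts. Not to be disturbed. Origin: centre of its underside.
- spanner: Bystander: open-ended steel spanner 180 mm long lying flat at the right (-y) side of the work. Not to be disturbed. Origin: underside, at about mid-length; it lies along its x axis.
- carton: Bystander: closed cardboard carton 100 x 140 x 80 mm (x, y, z) at the left (+y) side of the work. Not to be disturbed. Origin: centre of its underside.
Not all that is in view belongs to the job. What is shaped like the short_stand but green or turquoise is not meant.

How it is judged:
At the end, for the whole second after the job is handed in: Undersides above the stand origins: tall stand large sprocket 15, sleeve 45, small sprocket 69 mm; short stand roller 15 mm. Heights within 5 mm, origins within 9 mm of the post axis, upright (hubs up) within 0.12 rad, at rest (under 0.02 m/s, 0.2 rad/s) (horizontal distance between each of big_sprocket, sleeve, small_sprocket and tall_stand below 0.009 m and z of big_sprocket in the frame of tall_stand between 0.01 and 0.02 m and angle between each of big_sprocket, sleeve, small_sprocket, roller's own z axis and vertical below 0.12 rad and linear speed of each of big_sprocket, sleeve, small_sprocket, roller below 0.02 m/s and angular speed of each of big_sprocket, sleeve, small_sprocket, roller below 0.2 rad/s and z of sleeve in the frame of tall_stand between 0.04 and 0.05 m and z of small_sprocket in the frame of tall_stand between 0.064 and 0.074 m and horizontal distance between roller and short_stand below 0.009 m and z of roller in the frame of short_stand between 0.01 and 0.02 m); the robot touches nothing.
It fails at once if the tin is disturbed (moved more than 30 mm) (distance of tin from where it was at the start of the episode above 0.03 m).
It fails at once if the spanner is disturbed (moved more than 30 mm) (distance of spanner from where it was at the start of the episode above 0.03 m).
It fails at once if the carton is disturbed (moved more than 30 mm) (distance of carton from where it was at the start of the episode above 0.03 m).
It fails at once if a part is dropped down its post (faster than 0.6 m/s on it) ((horizontal distance between big_sprocket and tall_stand below 0.03 m and z of big_sprocket in the frame of tall_stand below 0.07 m and linear speed of big_sprocket above 0.6 m/s) or (horizontal distance between sleeve and tall_stand below 0.03 m and z of sleeve in the frame of tall_stand below 0.07 m and linear speed of sleeve above 0.6 m/s) or (horizontal distance between small_sprocket and tall_stand below 0.03 m and z of small_sprocket in the frame of tall_stand below 0.075 m and linear speed of small_sprocket above 0.6 m/s) or (horizontal distance between roller and short_stand below 0.03 m and z of roller in the frame of short_stand below 0.05 m and linear speed of roller above 0.6 m/s)).
It also fails if it takes over 93 s, if anything falls off the work surface, if the arm or the gripper's body presses on something with over 40 N, if the wrist force passes 120 N, or if a joint passes its speed limit or range.

ROBOT

A 6-joint arm with a two-finger parallel gripper is mounted at the origin on the work surface. World frame = base frame: x ahead of the robot, y to its left, z up, the work surface at z = 0. Lengths are in m, angles in rad, forces in N, time in s.
With the tool pointing down it reaches from about 0.375 to 0.75 m from the base axis. Payload 9 kg.
Tool frame: the origin (TCP) lies at the very end of the fingers, on their centre line; the grasp point (between the pads) lies manip.hold_point_z behind it (manip.hold_point_z is the distance from the TCP to the grasp point, in m); z points along the fingers, y is the direction in which the jaws open and shut (so a half turn about z gives the same grasp; the last joint's range is limited). The gripper opens to 85 mm and grips with 20 to 120 N. Pads are 22 mm wide; open, the fingers measure 114 mm over their backs; the gripper's body (76 mm by 85 mm) begins 54 mm behind the grasp point. The pads swing forward as they close: fully open they stand 13 mm farther back than shut.
Start: joints at [0.923, 0.104, 0.097, 1.564, 0, 1.353], TCP at [0.25, 0.545, 0.231] pointing down, gripper open.
Joint ranges: [-2.99, 2.99], [-0.84, 1.86], [-1.1, 1.16], [-1.84, 2.11], [-1.51, 1.56], [-3.14, 3.14]. Speed limits (rad/s): [2.22, 2.22, 2.57, 3.14, 3.14, 3.14].

INTERFACE

Orientations are given as a rotation vector (axis times angle).
In Python, from bench import status, capture, get_calibration, workorder, manip gives the robot as it stands. The module is installed in compiled form; this text tells all that it offers.
- The arm moves only by the tool jog_arm, never from a script. Its argument "commands" is a list of rows, each an object with "linear": the shift along the tool's x, y, z in cm, a list of three; "delta_rot": the turn, a rotation vector about the tool's x, y, z in rad, a list of three; "hand": the closure, from -1 (fully open) to 1 (shut), so that 0 is half open. In form: [{"linear": [dx, dy, dz], "delta_rot": [rx, ry, rz], "hand": hand}, ...]. A call has 1 to 12 rows; each row is the pose to reach, as a shift and turn from the pose commanded when the call began, along the tool's axes at that moment; what a row does not reach only later rows make up. A row lasts 1/8 s, in which the tool goes at most 62.5 mm and 10.7 degrees, less where a joint would pass 70% of its speed; a pose out of reach is approached as far as the arm can. A call with a gripper value outside its range is refused whole. The fingers move at their own pace and stop on an object; the grip force is fixed at half the most. Time passes only in rows, so rows that repeat a pose let the fingers close. It gives the time, the measured TCP pose, the force and the opening at its end, in the units of the state.
- status.state(): the state, without advancing time (a new reading comes with each control period).
- capture(name): name is "side" or "top" or "wrist"; returns (picture, depth): 400x640x3 uint8, red, green, blue; 400x640 float32, m along the optical axis (not along the pixel's ray), 0 where there is no reading.
- get_calibration(name): a dict with "K" (3x3 intrinsics, pixels), "origin" and "rotation" of the camera in the world. Camera axes: x right, y up, looking along -z (the intrinsics and any distortion apply to the point x, -y, -z); pixel columns grow to the right and rows downward; lengths in m; the calibration is good to about 2 mm. The wrist camera is an equidistant fisheye: a pixel r from the principal point sees the ray r / f radians off the axis. A picture is of the moment at which its call begins: read the wrist's pose just before it. get_calibration takes no time and is no camera call; for the wrist camera it gives the pose at the moment of the call.
- workorder.finish_job(): hands the job in, once; it reports no verdict.
The state is a dict: "clock": time; "qpos": joint angles; "joint_vel": joint speeds; "effort": joint torques, N m; "position": TCP position; "ee_rot": TCP orientation; "contact_force": force on the tool from outside, world axes, zero at the start; "torque": the same for the moment, N m; "opening": finger opening in m.
Only numpy, scipy, OpenCV 4.12 (cv2) and the standard library are available. Lean on these libraries where they do the work, as an engineer would, in place of code of your own. Each camera call takes 0.05 s, during which the arm holds its last target. There are 200 camera calls.

## Working session

There is one attempt and no reset: what is moved stays moved. The work goes in short steps, Python scripts to look and compute and a tool call to move; the robot and the scene stay as the last step left them, time stands still between calls to the robot, and variables do not carry over. Pictures are saved under pics/ and viewed, about 12 in all and at most 16, crops included, and the job is handed in when it is done.

Besides the shell and the picture viewer there is one more tool, called after "Request:" as name(argument=value, ...) on one line, values as JSON. jog_arm: Moves the arm, as the interface text tells. Its arguments: {"type":"object","properties":{"commands":{"type":"array"}},"required":["commands"]}

```bash
mkdir -p pics
python3 - <<'E'
from bench import status, capture, get_calibration, workorder, manip
import cv2,numpy as np
np.set_printoptions(precision=4,suppress=True)
print(manip.hold_point_z); s=status.state(); print(s)
for n in ["top","side"]:
    c=get_calibration(n); print(n,c)
    p,d=capture(n); np.savez(f"{n}0.npz",p=p,d=d); cv2.imwrite(f"pics/{n}0.png",p[:,:,::-1])
E
```

```text
0.0187
{'clock': 0.0, 'qpos': array([0.9233, 0.1047, 0.0965, 1.5639, 0.    , 1.3531]), 'joint_vel': array([-0.0005,  0.0024, -0.0009, -0.0007, -0.0002, -0.0002]), 'effort': array([ -0.0013, -55.6932,  50.3647,   0.0168,  -0.0005,  -0.    ]), 'position': array([0.2498, 0.5452, 0.2305]), 'ee_rot': array([-0.6698, -3.0688,  0.0019]), 'contact_force': array([ 0.094 ,  1.062 , -0.0005]), 'torque': array([-0.0169, -0.0044,  0.0095]), 'opening': 0.08523220264163124}
top {'K': array([[418.4329,   0.    , 313.4024],
       [  0.    , 418.4329, 204.6154],
       [  0.    ,   0.    ,   1.    ]]), 'origin': array([0.3433, 0.0016, 1.2075]), 'rotation': array([ 0.0837, -0.1025, -1.5402])}
side {'K': array([[418.1799,   0.    , 318.3446],
       [  0.    , 418.1799, 198.0051],
       [  0.    ,   0.    ,   1.    ]]), 'origin': array([0.3614, 0.934 , 0.6996]), 'rotation': array([ 0.1307, -1.401 , -2.6674])}
```

View pics/top0.png

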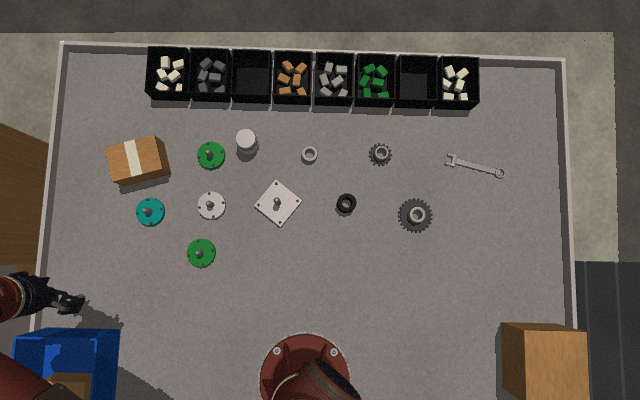

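View pics/side0.png

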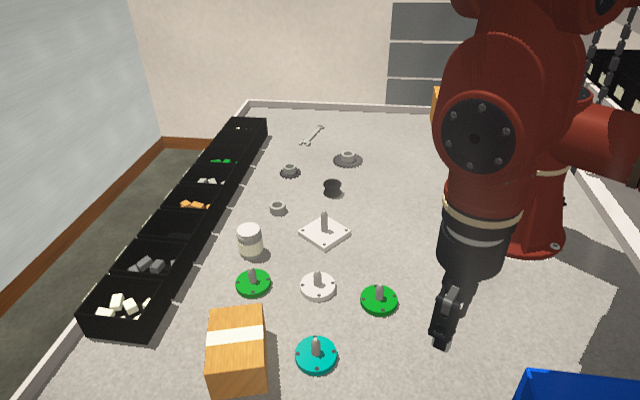

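Top view: sleeve (310,155), small sprocket (381,154), roller (346,204), big sprocket (416,215), tall stand (278,203), white short stand (211,206), tin (246,140). Next I measure these by depth.

```bash
cat > h.py <<'E'
import numpy as np, cv2
from scipy.spatial.transform import Rotation as R
from bench import status, capture, get_calibration, manip
np.set_printoptions(precision=4,suppress=True)
def cloud(d,c):
    v,u=np.mgrid[0:400,0:640]; K=c["K"]
    x=(u-K[0,2])/K[0,0]*d; y=(v-K[1,2])/K[1,1]*d
    return np.stack([x,-y,-d],-1)@R.from_rotvec(c["rotation"]).as_matrix().T+c["origin"]
def px2w(c,u,v,z):
    K=c["K"]; r=R.from_rotvec(c["rotation"]).apply([(u-K[0,2])/K[0,0],-(v-K[1,2])/K[1,1],-1])
    return c["origin"]+r*(z-c["origin"][2])/r[2]
E
python3 - <<'E'
from h import *
c=get_calibration("top"); f=np.load("top0.npz"); P=cloud(f["d"],c)
print("table z", [np.median(P[a:b,e:g,2]) for a,b,e,g in [(230,260,260,330),(170,190,320,380),(250,290,420,500)]])
for n,u,v,w in [("sleeve",310,155,14),("small",381,154,16),("roller",346,204,16),("big",416,215,22),("tall",278,203,28),("short",211,206,18),("tin",246,140,18)]:
    Q=P[v-w:v+w,u-w:u+w].reshape(-1,3); Q=Q[np.hypot(*(Q[:,:2]-P[v,u,:2]).T)<.08]
    print(n, "zhist",np.histogram(Q[:,2],np.arange(-.005,.1,.005))[0])
    h=Q[Q[:,2]>.01]; m=np.percentile(h[:,2],90)
    for lo in (.008,m-.006):
        q=h[h[:,2]>lo][:,:2].astype(np.float32); (cx,r)=cv2.minEnclosingCircle(q); print("   lo",round(float(lo),4),len(q),"mean",q.mean(0),"mec",np.array(cx),r)
p=f["p"][130:250,180:450]
cv2.imwrite("pics/crop0.png",cv2.resize(p[:,:,::-1],None,fx=2.96,fy=2.96,interpolation=cv2.INTER_CUBIC))
E
```

```text
table z [np.float64(-0.0004954401132158948), np.float64(-0.00043751074489439823), np.float64(-0.0011479569657815158)]
sleeve zhist [337 264  13  11  18  92  25   0   0   0   0   0   0   0   0   0   0   0
   0   0]
   lo 0.008 146 mean [0.6339 0.0056] mec [0.6347 0.0055] 0.02308168075978756
   lo 0.0202 114 mean [0.6353 0.0056] mec [0.6351 0.0056] 0.022747568786144257
small zhist [393 370 120  16  10  20  53  12   0   0   0   0   0   0   0   0   0   0
   0   0]
   lo 0.008 111 mean [ 0.6417 -0.2019] mec [ 0.6365 -0.2034] 0.02640880085527897
   lo 0.024 69 mean [ 0.6423 -0.2022] mec [ 0.6434 -0.2018] 0.020427290350198746
roller zhist [431 335  17   0   3   4   5 100  99   4   0   0   0   0   0   0   0   0
   0   0]
   lo 0.008 215 mean [ 0.494  -0.1044] mec [ 0.4936 -0.1041] 0.026959601789712906
   lo 0.0317 190 mean [ 0.4937 -0.104 ] mec [ 0.4936 -0.1041] 0.026959601789712906
big zhist [643 704 299  23   8  24  82  38   0   0   0   0   0   0   0   0   0   0
   0   0]
   lo 0.008 175 mean [ 0.4659 -0.305 ] mec [ 0.4677 -0.3077] 0.047474056482315063
   lo 0.0251 120 mean [ 0.4652 -0.306 ] mec [ 0.4658 -0.3063] 0.02295435592532158
tall zhist [595 473  46 629 491   5   3   1   0   6   1   0   0   4  13  12   6   0
   0   0]
   lo 0.008 1171 mean [0.4891 0.0919] mec [0.4896 0.0918] 0.06853329390287399
   lo 0.0121 1030 mean [0.4894 0.0922] mec [0.4896 0.0918] 0.06853329390287399
short zhist [329 322  27 269 275  12   2   2   6   4  11  12   4   0   0   0   0   0
   0   0]
   lo 0.008 597 mean [0.4774 0.2813] mec [0.4774 0.2822] 0.040000542998313904
   lo 0.0133 468 mean [0.4777 0.282 ] mec [0.4774 0.2822] 0.040000542998313904
tin zhist [373 356  17   7   6  11   8  14   7  12  16   9  10  33  22 158 138   3
   0   0]
   lo 0.008 454 mean [0.6533 0.1803] mec [0.6586 0.1837] 0.030201774090528488
   lo 0.0712 291 mean [0.6594 0.1841] mec [0.6595 0.1843] 0.02761891670525074
```

View pics/crop0.png

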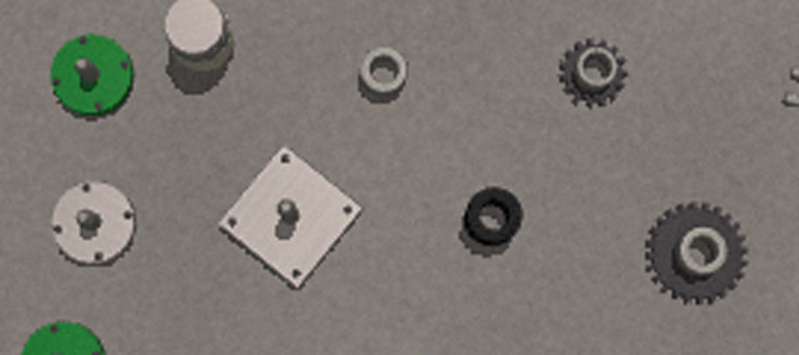

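The radii fit well: sleeve (.635,.006), small (.643,-.202), roller (.494,-.104), big (.466,-.306), tall post (.490,.092), short post (.477,.282). First I work out the move that aligns the tool.

```bash
cat >> h.py <<'E'
def plan(x,y,z,rot=(0,-np.pi,0)):
    s=status.state(); A=R.from_rotvec(s["ee_rot"])
    print("lin cm",A.inv().apply(np.array([x,y,z])-s["position"])*100,"rot",(A.inv()*R.from_rotvec(rot)).as_rotvec(),"t",s["clock"])
E
python3 -c "
from h import *
plan(.48,.1,.2)"
```

```text
lin cm [-39.4765 -30.8742   3.0859] rot [-0.0011 -0.0005 -0.4298] t 0.1
```

Request:
jog_arm(commands=[{"linear": [-39.5, -30.9, 3], "delta_rot": [-0.001, 0, -0.43], "hand": -1}, {"linear": [-39.5, -30.9, 3], "delta_rot": [-0.001, 0, -0.43], "hand": -1}, {"linear": [-39.5, -30.9, 3], "delta_rot": [-0.001, 0, -0.43], "hand": -1}, {"linear": [-39.5, -30.9, 3], "delta_rot": [-0.001, 0, -0.43], "hand": -1}, {"linear": [-39.5, -30.9, 3], "delta_rot": [-0.001, 0, -0.43], "hand": -1}, {"linear": [-39.5, -30.9, 3], "delta_rot": [-0.001, 0, -0.43], "hand": -1}, {"linear": [-39.5, -30.9, 3], "delta_rot": [-0.001, 0, -0.43], "hand": -1}, {"linear": [-39.5, -30.9, 3], "delta_rot": [-0.001, 0, -0.43], "hand": -1}, {"linear": [-39.5, -30.9, 3], "delta_rot": [-0.001, 0, -0.43], "hand": -1}, {"linear": [-39.5, -30.9, 3], "delta_rot": [-0.001, 0, -0.43], "hand": -1}])

```text
clock: 1.35
position: [0.4801, 0.0997, 0.2009]
ee_rot: [-0.002, -3.141, -0.002]
contact_force: [0.5, 0.2, 0.6]
opening: 0.0854
```

Request:
jog_arm(commands=[{"linear": [1.4, -40.6, 8], "delta_rot": [0, 0, 0], "hand": -1}, {"linear": [1.4, -40.6, 8], "delta_rot": [0, 0, 0], "hand": -1}, {"linear": [1.4, -40.6, 8], "delta_rot": [0, 0, 0], "hand": -1}, {"linear": [1.4, -40.6, 8], "delta_rot": [0, 0, 0], "hand": -1}, {"linear": [1.4, -40.6, 8], "delta_rot": [0, 0, 0], "hand": -1}, {"linear": [1.4, -40.6, 8], "delta_rot": [0, 0, 0], "hand": -1}, {"linear": [1.4, -40.6, 8], "delta_rot": [0, 0, 0], "hand": -1}, {"linear": [1.4, -40.6, 8], "delta_rot": [0, 0, 0], "hand": -1}, {"linear": [1.4, -40.6, 8], "delta_rot": [0, 0, 0], "hand": -1}, {"linear": [1.4, -40.6, 8], "delta_rot": [0, 0, 0], "hand": -1}])

```text
clock: 2.6
position: [0.4671, -0.3044, 0.1213]
ee_rot: [-0.004, 3.141, 0.001]
contact_force: [-0.3, -0.6, 0.4]
opening: 0.0854
```

Run:
```python
from h import *
s=status.state(); print(s["position"],s["ee_rot"],s["qpos"])
c=get_calibration("wrist"); print(c)
p,d=capture("wrist"); np.savez("w1.npz",p=p,d=d,o=c["origin"],r=c["rotation"],K=c["K"]); cv2.imwrite("pics/w1.png",p[:,:,::-1])
```

```text
[ 0.4671 -0.3044  0.1213] [-0.0038  3.1409  0.0015] [-0.8127 -0.0166 -0.2262  1.3614  0.0011 -0.8151]
{'K': array([[309.7069,   0.    , 317.3399],
       [  0.    , 309.7069, 197.6063],
       [  0.    ,   0.    ,   1.    ]]), 'origin': array([ 0.3933, -0.305 ,  0.2639]), 'rotation': array([-0.2302, -0.2313,  1.5611])}
```

View pics/w1.png

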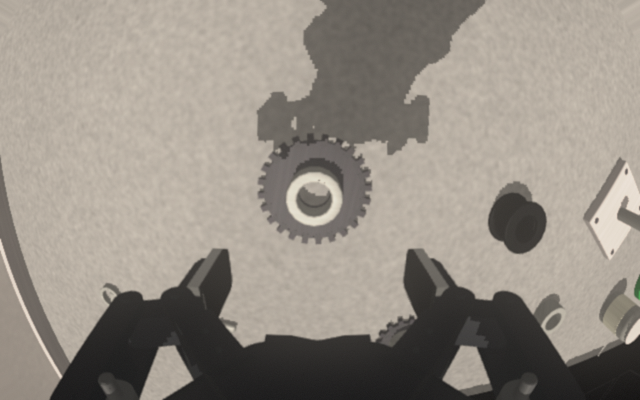

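The wrist view shows the hub ring centred at about (314,198), with the fingers at the bottom.

```bash
cat >> h.py <<'E'
def wpx(c,u,v,z):
    K=c["K"]; a=(u-K[0,2])/K[0,0]; b=(v-K[1,2])/K[1,1]; t=np.hypot(a,b)+1e-12
    r=R.from_rotvec(c["rotation"]).apply([np.sin(t)*a/t,-np.sin(t)*b/t,-np.cos(t)])
    return c["origin"]+r*(z-c["origin"][2])/r[2]
E
python3 - <<'E'
from h import *
f=np.load("w1.npz"); c=dict(K=f["K"],origin=f["o"],rotation=f["r"])
print(wpx(c,314,198,.03), wpx(c,315,189,.006))
# finger tips
for q in [(223,250),(413,250)]: print(f["d"][q[1]+5,q[0]-3:q[0]+4], wpx(c,*q,.13))
# depth-based hub fit
v,u=np.mgrid[0:400,0:640]; a=(u-c["K"][0,2])/c["K"][0,0]; b=(v-c["K"][1,2])/c["K"][1,1]; t=np.hypot(a,b)+1e-9
d=f["d"]; P=np.stack([np.tan(t)*a/t*d,-np.tan(t)*b/t*d,-d],-1)@R.from_rotvec(c["rotation"]).as_matrix().T+c["origin"]
Q=P[130:250,255:375].reshape(-1,3); print(np.histogram(Q[:,2],np.arange(-.005,.05,.005)))
q=Q[(Q[:,2]>.026)&(Q[:,2]<.036)][:,:2].astype(np.float32); print(cv2.minEnclosingCircle(q),len(q))
q=Q[(Q[:,2]>.004)][:,:2].astype(np.float32); print(cv2.minEnclosingCircle(q),len(q))
E
```

```text
[ 0.4644 -0.3073  0.03  ] [ 0.4636 -0.3067  0.006 ]
[0.132  0.1302 0.133  0.1355 0.1349 0.1381 0.14  ] [ 0.4612 -0.3517  0.13  ]
[0.1368 0.1352 0.1343 0.132  0.1315 0.1318 0.1315] [ 0.461  -0.2571  0.13  ]
(array([2587, 3843, 5930,  115,  119,  130,  901,  711,    0,    0]), array([-0.005,  0.   ,  0.005,  0.01 ,  0.015,  0.02 ,  0.025,  0.03 ,
        0.035,  0.04 ,  0.045]))
((0.46541306376457214, -0.30687275528907776), 0.02359096333384514) 1576
((0.45441165566444397, -0.308294415473938), 0.06133239343762398) 8324
```

Request:
jog_arm(commands=[{"linear": [0.05, 0, 5], "delta_rot": [0, 0, 0], "hand": -1}, {"linear": [0.05, 0, 8], "delta_rot": [0, 0, 0], "hand": -1}, {"linear": [0.05, 0, 10], "delta_rot": [0, 0, 0], "hand": -1}, {"linear": [0.05, 0, 10.5], "delta_rot": [0, 0, 0], "hand": -1}, {"linear": [0.05, 0, 10.5], "delta_rot": [0, 0, 0], "hand": -1}, {"linear": [0.05, 0, 10.5], "delta_rot": [0, 0, 0], "hand": -1}])

```text
clock: 3.4
position: [0.4667, -0.3065, 0.0173]
ee_rot: [-0.0, 3.14, -0.001]
contact_force: [-0.0, -1.3, -0.4]
opening: 0.0853
```

Request:
jog_arm(commands=[{"linear": [0.1, 0, 0.6], "delta_rot": [0, 0, 0], "hand": -1}, {"linear": [0.1, 0, 0.9], "delta_rot": [0, 0, 0], "hand": -1}, {"linear": [0.1, 0, 0.9], "delta_rot": [0, 0, 0], "hand": -1}, {"linear": [0.1, 0, 0.9], "delta_rot": [0, 0, 0], "hand": 1}, {"linear": [0.1, 0, 0.9], "delta_rot": [0, 0, 0], "hand": 1}, {"linear": [0.1, 0, 0.9], "delta_rot": [0, 0, 0], "hand": 1}, {"linear": [0.1, 0, 0.9], "delta_rot": [0, 0, 0], "hand": 1}, {"linear": [0.1, 0, 0.9], "delta_rot": [0, 0, 0], "hand": 1}, {"linear": [0.1, 0, 0.9], "delta_rot": [0, 0, 0], "hand": 1}, {"linear": [0.1, 0, 0.9], "delta_rot": [0, 0, 0], "hand": 1}])

```text
clock: 4.65
position: [0.4653, -0.3062, 0.0076]
ee_rot: [-0.0, 3.141, 0.0]
contact_force: [-1.4, 0.1, 4.9]
opening: 0.0436
```

Request:
jog_arm(commands=[{"linear": [0, 0, -3], "delta_rot": [0, 0, 0], "hand": 1}, {"linear": [0, 0, -8], "delta_rot": [0, 0, 0], "hand": 1}, {"linear": [0, 0, -13], "delta_rot": [0, 0, 0], "hand": 1}, {"linear": [-0.6, 5, -13], "delta_rot": [0, 0, 0], "hand": 1}, {"linear": [-1.2, 10, -13], "delta_rot": [0, 0, 0], "hand": 1}, {"linear": [-1.2, 15, -13], "delta_rot": [0, 0, 0], "hand": 1}, {"linear": [-1.2, 20, -13], "delta_rot": [0, 0, 0], "hand": 1}, {"linear": [-2.4, 25, -13], "delta_rot": [0, 0, 0], "hand": 1}, {"linear": [-2.4, 30, -13], "delta_rot": [0, 0, 0], "hand": 1}, {"linear": [-2.4, 35, -13], "delta_rot": [0, 0, 0], "hand": 1}, {"linear": [-2.4, 38, -13], "delta_rot": [0, 0, 0], "hand": 1}, {"linear": [-2.4, 39.8, -13], "delta_rot": [0, 0, 0], "hand": 1}])

```text
clock: 6.15
position: [0.4882, 0.0935, 0.1366]
ee_rot: [0.003, -3.141, -0.002]
contact_force: [0.3, 0.7, -5.4]
opening: 0.0434
```

```bash
cat >> h.py <<'E'
def wcloud(c,d):
    v,u=np.mgrid[0:400,0:640]; a=(u-c["K"][0,2])/c["K"][0,0]; b=(v-c["K"][1,2])/c["K"][1,1]; t=np.hypot(a,b)+1e-9
    return np.stack([np.tan(t)*a/t*d,-np.tan(t)*b/t*d,-d],-1)@R.from_rotvec(c["rotation"]).as_matrix().T+c["origin"]
E
python3 - <<'E'
from h import *
s=status.state(); print(s["clock"],s["position"],s["ee_rot"],s["contact_force"],s["opening"])
c=get_calibration("wrist"); p,d=capture("wrist"); np.savez("w2.npz",p=p,d=d,o=c["origin"],r=c["rotation"],K=c["K"]); cv2.imwrite("pics/w2.png",p[:,:,::-1])
E
```

```text
6.15 [0.4882 0.0935 0.1366] [ 0.0026 -3.1405 -0.0019] [ 0.3265  0.6898 -5.4086] 0.04337741316361777
```

View pics/w2.png

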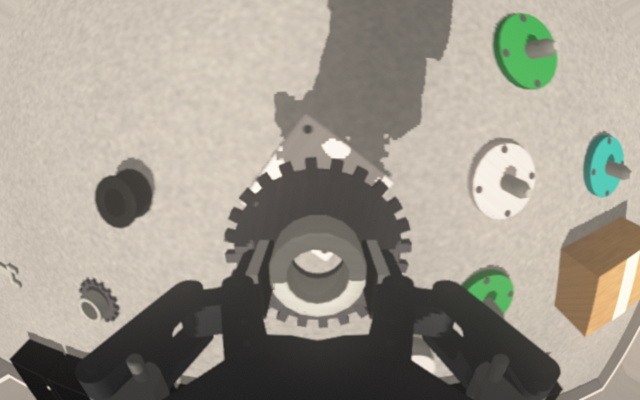

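The big sprocket hangs level in the jaws, hub ring at about (318,268).

Run:
```python
from h import *
f=np.load("w2.npz"); c=dict(K=f["K"],origin=f["o"],rotation=f["r"])
print("px",wpx(c,318,268,.159))
P=wcloud(c,f["d"])[150:330,220:420].reshape(-1,3)
print(np.histogram(P[:,2],np.arange(.12,.18,.004)))
q=P[(P[:,2]>.126)&(P[:,2]<.142)]; print("disc plane",cv2.minEnclosingCircle(q[:,:2].astype(np.float32)))
A=np.c_[q[:,:2]-q[:,:2].mean(0),np.ones(len(q))]; print("slope",np.linalg.lstsq(A,q[:,2],rcond=None)[0])
q=P[(P[:,2]>.152)&(P[:,2]<.166)&(abs(P[:,1]-.0925)<.02)]; print("hub",cv2.minEnclosingCircle(q[:,:2].astype(np.float32)),np.median(q[:,2]),len(q))
# stands in the same view
P2=wcloud(c,f["d"])[130:225,460:540].reshape(-1,3); q=P2[(P2[:,2]>.01)&(P2[:,2]<.022)]
print("short",cv2.minEnclosingCircle(q[:,:2].astype(np.float32)),q.mean(0))
```

```text
px [0.4833 0.0934 0.159 ]
(array([    0,     1,   340, 10737,  1041,   488,   700,   721,   828,
        4548,   435,   391,   348,   494]), array([0.12 , 0.124, 0.128, 0.132, 0.136, 0.14 , 0.144, 0.148, 0.152,
       0.156, 0.16 , 0.164, 0.168, 0.172, 0.176]))
disc plane ((0.4889800548553467, 0.09330763667821884), 0.050605591386556625)
slope [ 0.0045 -0.0002  0.1351]
hub ((0.48864105343818665, 0.09297116845846176), 0.0234149731695652) 0.1586741216972518 4665
short ((0.4770399034023285, 0.28088855743408203), 0.04065419360995293) [0.4749 0.2751 0.0149]
```

Request:
jog_arm(commands=[{"linear": [0, 0, 2], "delta_rot": [0, 0, 0], "hand": 1}, {"linear": [0, 0, 4], "delta_rot": [0, 0, 0], "hand": 1}, {"linear": [0, 0, 6], "delta_rot": [0, 0, 0], "hand": 1}, {"linear": [0, 0, 8], "delta_rot": [0, 0, 0], "hand": 1}, {"linear": [0, 0, 9.5], "delta_rot": [0, 0, 0], "hand": 1}, {"linear": [0, 0, 10.5], "delta_rot": [0, 0, 0], "hand": 1}, {"linear": [0, 0, 10.5], "delta_rot": [0, 0, 0], "hand": 1}, {"linear": [0, 0, 10.5], "delta_rot": [0, 0, 0], "hand": 1}])

```text
clock: 7.2
position: [0.4894, 0.092, 0.033]
ee_rot: [-0.0, 3.14, 0.001]
contact_force: [0.3, -0.1, -4.4]
opening: 0.0437
```

Request:
jog_arm(commands=[{"linear": [0, 0, 0.4], "delta_rot": [0, 0, 0], "hand": 1}, {"linear": [0, 0, 0.7], "delta_rot": [0, 0, 0], "hand": 1}, {"linear": [0, 0, 0.9], "delta_rot": [0, 0, 0], "hand": 1}, {"linear": [0, 0, 1.0], "delta_rot": [0, 0, 0], "hand": 1}, {"linear": [0, 0, 1.0], "delta_rot": [0, 0, 0], "hand": 1}, {"linear": [0, 0, 1.0], "delta_rot": [0, 0, 0], "hand": 1}])

```text
clock: 7.95
position: [0.489, 0.0922, 0.0226]
ee_rot: [-0.0, 3.141, 0.002]
contact_force: [-2.6, 0.5, 0.9]
opening: 0.0438
```

Request:
jog_arm(commands=[{"linear": [0, 0, 0], "delta_rot": [0, 0, 0], "hand": -1}, {"linear": [0, 0, 0], "delta_rot": [0, 0, 0], "hand": -1}, {"linear": [0, 0, 0], "delta_rot": [0, 0, 0], "hand": -1}, {"linear": [0, 0, 0], "delta_rot": [0, 0, 0], "hand": -1}, {"linear": [0, 0, -2], "delta_rot": [0, 0, 0], "hand": -1}, {"linear": [0, 0, -7], "delta_rot": [0, 0, 0], "hand": -1}, {"linear": [0, 0, -12], "delta_rot": [0, 0, 0], "hand": -1}, {"linear": [-5, -3, -12], "delta_rot": [0, 0, 0], "hand": -1}, {"linear": [-10, -6, -12], "delta_rot": [0, 0, 0], "hand": -1}, {"linear": [-14.6, -8.7, -12], "delta_rot": [0, 0, 0], "hand": -1}, {"linear": [-14.6, -8.7, -12], "delta_rot": [0, 0, 0], "hand": -1}, {"linear": [-14.6, -8.7, -12], "delta_rot": [0, 0, 0], "hand": -1}])

```text
clock: 9.45
position: [0.6344, 0.0053, 0.1419]
ee_rot: [0.0, -3.141, -0.002]
contact_force: [0.1, 0.4, 0.9]
opening: 0.0853
```

```bash
cat >> h.py <<'E'
def look(n,pic=False):
    s=status.state(); print(s["clock"],s["position"],s["ee_rot"],s["contact_force"],s["opening"])
    c=get_calibration("wrist"); p,d=capture("wrist")
    if pic: cv2.imwrite(f"pics/{n}.png",p[:,:,::-1])
    return c,p,wcloud(c,d)
def fit(P,x,y,rad,z0,z1):
    Q=P.reshape(-1,3); q=Q[(np.hypot(Q[:,0]-x,Q[:,1]-y)<rad)&(Q[:,2]>z0)&(Q[:,2]<z1)]
    (c,r)=cv2.minEnclosingCircle(q[:,:2].astype(np.float32)); print("fit",np.array(c),"r",round(r,4),"z",np.median(q[:,2]),"n",len(q)); return c
E
python3 - <<'E'
from h import *
c,p,P=look("w3",True)
fit(P,.635,.0056,.035,.018,.032)
fit(P,.643,-.202,.033,.022,.034)
E
python3 - <<'E'
from h import *
c=get_calibration("top"); p,d=capture("top"); cv2.imwrite("pics/top1.png",p[:,:,::-1]); P=cloud(d,c)
fit(P,.4896,.0918,.035,.038,.052); fit(P,.4896,.0918,.06,.017,.027); fit(P,.635,.0056,.035,.018,.032)
E
```

```text
9.45 [0.6344 0.0053 0.1419] [ 0.0002 -3.1408 -0.0022] [0.1081 0.3798 0.9277] 0.08530084474254525
fit [0.6344 0.0044] r 0.0233 z 0.023864718129917 n 1340
fit [ 0.6434 -0.2036] r 0.0207 z 0.02752764848370154 n 603
fit [0. 0.] r 0.0 z nan n 0
fit [0. 0.] r 0.0 z nan n 0
fit [0. 0.] r 0.0 z nan n 0
  return _methods._mean(a, axis=axis, dtype=dtype,
  ret = ret.dtype.type(ret / rcount)
```

View pics/w3.png

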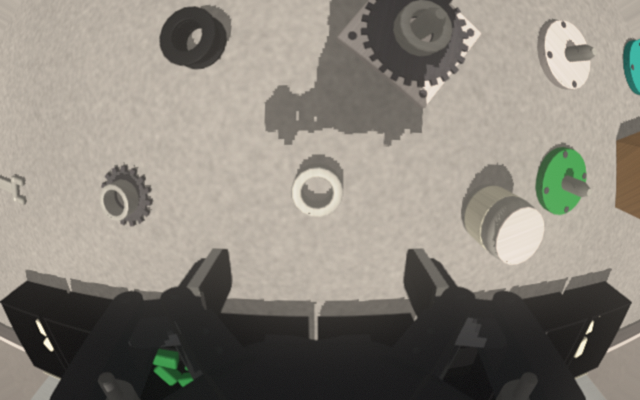

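The big sprocket sits on the tall stand (420,30). The sleeve ring is at (317,190), clear of everything, and its fit agrees with the TCP.

Request:
jog_arm(commands=[{"linear": [0, 0, 5], "delta_rot": [0, 0, 0], "hand": -1}, {"linear": [0, 0, 9], "delta_rot": [0, 0, 0], "hand": -1}, {"linear": [0, 0, 12], "delta_rot": [0, 0, 0], "hand": -1}, {"linear": [0, 0, 13], "delta_rot": [0, 0, 0], "hand": -1}, {"linear": [0, 0, 13.5], "delta_rot": [0, 0, 0], "hand": -1}, {"linear": [0, 0, 13.7], "delta_rot": [0, 0, 0], "hand": -1}, {"linear": [0, 0, 13.7], "delta_rot": [0, 0, 0], "hand": -1}])

```text
clock: 10.42
position: [0.6356, 0.0051, 0.0064]
ee_rot: [-0.0, 3.14, 0.001]
contact_force: [-0.4, -0.4, 0.4]
opening: 0.0854
```

Request:
jog_arm(commands=[{"linear": [0, 0, 0], "delta_rot": [0, 0, 0], "hand": 1}, {"linear": [0, 0, 0], "delta_rot": [0, 0, 0], "hand": 1}, {"linear": [0, 0, 0], "delta_rot": [0, 0, 0], "hand": 1}, {"linear": [0, 0, 0], "delta_rot": [0, 0, 0], "hand": 1}, {"linear": [0, 0, 0], "delta_rot": [0, 0, 0], "hand": 1}, {"linear": [0, 0, 0], "delta_rot": [0, 0, 0], "hand": 1}, {"linear": [0, 0, 0], "delta_rot": [0, 0, 0], "hand": 1}])

```text
clock: 11.3
position: [0.6354, 0.0051, 0.0058]
ee_rot: [-0.0, 3.14, 0.001]
contact_force: [-0.9, -0.7, 5.8]
opening: 0.0434
```

Request:
jog_arm(commands=[{"linear": [0, 0, -3], "delta_rot": [0, 0, 0], "hand": 1}, {"linear": [0, 0, -8], "delta_rot": [0, 0, 0], "hand": 1}, {"linear": [0, 0, -13], "delta_rot": [0, 0, 0], "hand": 1}, {"linear": [4, 2, -14], "delta_rot": [0, 0, 0], "hand": 1}, {"linear": [8, 5, -14], "delta_rot": [0, 0, 0], "hand": 1}, {"linear": [12, 7.5, -14], "delta_rot": [0, 0, 0], "hand": 1}, {"linear": [14.5, 8.7, -14], "delta_rot": [0, 0, 0], "hand": 1}, {"linear": [14.5, 8.7, -14], "delta_rot": [0, 0, 0], "hand": 1}, {"linear": [14.5, 8.7, -14], "delta_rot": [0, 0, 0], "hand": 1}])

```text
clock: 12.42
position: [0.4903, 0.0918, 0.1451]
ee_rot: [-0.0, 3.141, 0.001]
contact_force: [0.6, -0.1, -1.0]
opening: 0.0434
```

Run:
```python
from h import *
c,p,P=look("w4",True)
z=status.state()["position"][2]-.0058
Q=P.reshape(-1,3); q=Q[(np.hypot(Q[:,0]-.49,Q[:,1]-.092)<.03)&(Q[:,2]>.1)]; print(np.histogram(q[:,2],np.arange(.13,.19,.004)))
q=q[(abs(q[:,2]-z-.024)<.005)&(abs(q[:,1]-.092)<.021)]; print(len(q),cv2.minEnclosingCircle(q[:,:2].astype(np.float32)))
A=np.c_[q[:,:2]-q[:,:2].mean(0),np.ones(len(q))]; print("slope",np.linalg.lstsq(A,q[:,2],rcond=None)[0],z)
```

```text
12.425 [0.4903 0.0918 0.1451] [-0.0001  3.141   0.0014] [ 0.5751 -0.145  -1.0284] 0.04341276332815356
(array([   0,    0,   81,  401,  459,  552,  627,  814, 3976,  254,  258,
        279,  291,  704]), array([0.13 , 0.134, 0.138, 0.142, 0.146, 0.15 , 0.154, 0.158, 0.162,
       0.166, 0.17 , 0.174, 0.178, 0.182, 0.186]))
4361 ((0.4894430339336395, 0.09148429334163666), 0.023139851167798042)
slope [0.0042 0.0001 0.1629] 0.13931178097352728
```

View pics/w4.png

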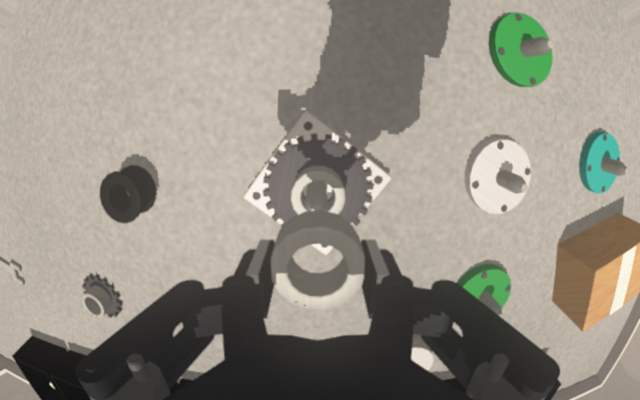

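The sleeve is held level and centred over the post; the big sprocket is seated below at (318,190).

Request:
jog_arm(commands=[{"linear": [0, 0, 2], "delta_rot": [0, 0, 0], "hand": 1}, {"linear": [0, 0, 4], "delta_rot": [0, 0, 0], "hand": 1}, {"linear": [0, 0, 6], "delta_rot": [0, 0, 0], "hand": 1}, {"linear": [0, 0, 7.5], "delta_rot": [0, 0, 0], "hand": 1}, {"linear": [0, 0, 8.5], "delta_rot": [0, 0, 0], "hand": 1}, {"linear": [0, 0, 9], "delta_rot": [0, 0, 0], "hand": 1}, {"linear": [0, 0, 9.2], "delta_rot": [0, 0, 0], "hand": 1}, {"linear": [0, 0, 9.3], "delta_rot": [0, 0, 0], "hand": 1}, {"linear": [0, 0, 9.4], "delta_rot": [0, 0, 0], "hand": 1}, {"linear": [0, 0, 9.4], "delta_rot": [0, 0, 0], "hand": 1}, {"linear": [0, 0, 9.4], "delta_rot": [0, 0, 0], "hand": 1}])

```text
clock: 13.85
position: [0.49, 0.0921, 0.0515]
ee_rot: [-0.0, 3.141, 0.002]
contact_force: [0.6, -0.5, -2.0]
opening: 0.0433
```

Go down another 0.7 mm, then release, lift and go to the small sprocket (.643,-.2025).

Request:
jog_arm(commands=[{"linear": [0, 0, 0.08], "delta_rot": [0, 0, 0], "hand": 1}, {"linear": [0, 0, 0.08], "delta_rot": [0, 0, 0], "hand": 1}, {"linear": [0, 0, 0.08], "delta_rot": [0, 0, 0], "hand": -1}, {"linear": [0, 0, 0.08], "delta_rot": [0, 0, 0], "hand": -1}, {"linear": [0, 0, 0.08], "delta_rot": [0, 0, 0], "hand": -1}, {"linear": [0, 0, 0.08], "delta_rot": [0, 0, 0], "hand": -1}, {"linear": [0, 0, -2], "delta_rot": [0, 0, 0], "hand": -1}, {"linear": [0, 0, -7], "delta_rot": [0, 0, 0], "hand": -1}, {"linear": [-3, -5, -9], "delta_rot": [0, 0, 0], "hand": -1}, {"linear": [-6, -10, -9], "delta_rot": [0, 0, 0], "hand": -1}, {"linear": [-9, -15, -9], "delta_rot": [0, 0, 0], "hand": -1}, {"linear": [-12, -20, -9], "delta_rot": [0, 0, 0], "hand": -1}])

```text
clock: 15.35
position: [0.6108, -0.1097, 0.1412]
ee_rot: [-0.0, 3.141, 0.002]
contact_force: [1.4, -0.2, 0.3]
opening: 0.0852
```

Request:
jog_arm(commands=[{"linear": [-3.3, -9.4, 0], "delta_rot": [0, 0, 0], "hand": -1}, {"linear": [-3.3, -9.4, 0], "delta_rot": [0, 0, 0], "hand": -1}, {"linear": [-3.3, -9.4, 0], "delta_rot": [0, 0, 0], "hand": -1}, {"linear": [-3.3, -9.4, 0], "delta_rot": [0, 0, 0], "hand": -1}])

```text
clock: 15.85
position: [0.6427, -0.2015, 0.1407]
ee_rot: [0.0, -3.141, -0.003]
contact_force: [0.3, -0.2, -0.3]
opening: 0.0853
```

Run:
```python
from h import *
c,p,P=look("w5",True)
fit(P,.643,-.202,.033,.022,.034)
c=get_calibration("top"); p,d=capture("top"); cv2.imwrite("pics/top2.png",cv2.resize(p[110:270,100:500,::-1],None,fx=2,fy=2,interpolation=cv2.INTER_CUBIC)); P=cloud(d,c)
for a in [(.4896,.0918,.03,.062,.072),(.4896,.0918,.06,.017,.027),(.4896,.0918,.02,.072,.09)]:
    fit(P,*a)
```

```text
15.85 [ 0.6427 -0.2015  0.1407] [ 0.0003 -3.1413 -0.0025] [ 0.2972 -0.2397 -0.3106] 0.08534961753022868
fit [ 0.6427 -0.2039] r 0.0202 z 0.02775060515800562 n 890
fit [0.4897 0.0926] r 0.023 z 0.06809129256743884 n 158
fit [0.4902 0.0921] r 0.0589 z 0.020633850945869447 n 631
fit [0.4902 0.0938] r 0.0179 z 0.07414784785149653 n 20
```

View pics/top2.png

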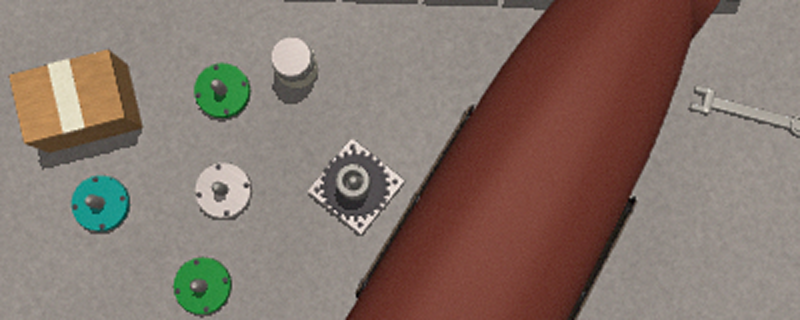

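The sleeve is seated on the big sprocket (352,182), its top at 68 mm. Next the small sprocket.

Request:
jog_arm(commands=[{"linear": [0, -0.1, 5], "delta_rot": [0, 0, 0], "hand": -1}, {"linear": [0, -0.1, 9], "delta_rot": [0, 0, 0], "hand": -1}, {"linear": [0, -0.1, 12], "delta_rot": [0, 0, 0], "hand": -1}, {"linear": [0, -0.1, 13], "delta_rot": [0, 0, 0], "hand": -1}, {"linear": [0, -0.1, 13.3], "delta_rot": [0, 0, 0], "hand": -1}, {"linear": [0, -0.1, 13.3], "delta_rot": [0, 0, 0], "hand": -1}, {"linear": [0, -0.1, 13.3], "delta_rot": [0, 0, 0], "hand": -1}])

```text
clock: 16.82
position: [0.6438, -0.2032, 0.0096]
ee_rot: [-0.0, 3.139, -0.0]
contact_force: [1.0, -0.2, -0.4]
opening: 0.0851
```

Request:
jog_arm(commands=[{"linear": [0, 0, 0], "delta_rot": [0, 0, 0], "hand": 1}, {"linear": [0, 0, 0], "delta_rot": [0, 0, 0], "hand": 1}, {"linear": [0, 0, 0], "delta_rot": [0, 0, 0], "hand": 1}, {"linear": [0, 0, 0], "delta_rot": [0, 0, 0], "hand": 1}, {"linear": [0, 0, 0], "delta_rot": [0, 0, 0], "hand": 1}, {"linear": [0, 0, 0], "delta_rot": [0, 0, 0], "hand": 1}, {"linear": [0, 0, 0], "delta_rot": [0, 0, 0], "hand": 1}])

```text
clock: 17.7
position: [0.6433, -0.2029, 0.0085]
ee_rot: [-0.0, 3.141, 0.001]
contact_force: [-0.3, 1.0, 4.1]
opening: 0.0378
```

Request:
jog_arm(commands=[{"linear": [0, 0, -3], "delta_rot": [0, 0, 0], "hand": 1}, {"linear": [0, 0, -8], "delta_rot": [0, 0, 0], "hand": 1}, {"linear": [0, 0, -13], "delta_rot": [0, 0, 0], "hand": 1}, {"linear": [2.5, 5, -15], "delta_rot": [0, 0, 0], "hand": 1}, {"linear": [5, 10, -15], "delta_rot": [0, 0, 0], "hand": 1}, {"linear": [7.5, 15, -15], "delta_rot": [0, 0, 0], "hand": 1}, {"linear": [10, 20, -15], "delta_rot": [0, 0, 0], "hand": 1}, {"linear": [12.5, 25, -15], "delta_rot": [0, 0, 0], "hand": 1}, {"linear": [14.5, 28, -15], "delta_rot": [0, 0, 0], "hand": 1}, {"linear": [15.4, 29.5, -15], "delta_rot": [0, 0, 0], "hand": 1}, {"linear": [15.4, 29.5, -15], "delta_rot": [0, 0, 0], "hand": 1}, {"linear": [15.4, 29.5, -15], "delta_rot": [0, 0, 0], "hand": 1}])

```text
clock: 19.2
position: [0.4894, 0.0912, 0.1581]
ee_rot: [0.001, 3.141, 0.001]
contact_force: [0.6, -1.1, -2.6]
opening: 0.0375
```

Run:
```python
from h import *
c,p,P=look("w6",True)
z=status.state()["position"][2]-.0085
Q=P.reshape(-1,3); Q=Q[(np.hypot(Q[:,0]-.49,Q[:,1]-.092)<.04)]
for h,w in ((.028,.018),(.006,.05)):
    q=Q[(abs(Q[:,2]-z-h)<.005)&(abs(Q[:,1]-.092)<w)]; print(len(q),cv2.minEnclosingCircle(q[:,:2].astype(np.float32)),np.median(q[:,2]))
    A=np.c_[q[:,:2]-q[:,:2].mean(0),np.ones(len(q))]; print("slope",np.linalg.lstsq(A,q[:,2],rcond=None)[0],z)
```

```text
19.2 [0.4894 0.0912 0.1581] [0.0008 3.1413 0.0011] [ 0.5631 -1.0791 -2.5989] 0.03748453341101545
2885 ((0.4888148605823517, 0.09230896830558777), 0.020948462188243866) 0.17728575926037138
slope [0.0052 0.0096 0.177 ] 0.14961234087083708
3956 ((0.48954081535339355, 0.09076990187168121), 0.03463216498494148) 0.15571348039581207
slope [ 0.0125 -0.0017  0.1557] 0.14961234087083708
```

Request:
jog_arm(commands=[{"linear": [0, 0.05, 2], "delta_rot": [0, 0, 0], "hand": 1}, {"linear": [0, 0.05, 4], "delta_rot": [0, 0, 0], "hand": 1}, {"linear": [0, 0.05, 6], "delta_rot": [0, 0, 0], "hand": 1}, {"linear": [0, 0.05, 7], "delta_rot": [0, 0, 0], "hand": 1}, {"linear": [0, 0.05, 7.5], "delta_rot": [0, 0, 0], "hand": 1}, {"linear": [0, 0.05, 7.8], "delta_rot": [0, 0, 0], "hand": 1}, {"linear": [0, 0.05, 7.9], "delta_rot": [0, 0, 0], "hand": 1}, {"linear": [0, 0.05, 7.9], "delta_rot": [0, 0, 0], "hand": 1}, {"linear": [0, 0.05, 7.9], "delta_rot": [0, 0, 0], "hand": 1}])

```text
clock: 20.38
position: [0.4891, 0.0926, 0.0797]
ee_rot: [-0.0, 3.141, 0.002]
contact_force: [-0.8, -0.3, -2.4]
opening: 0.0376
```

Request:
jog_arm(commands=[{"linear": [-0.05, -0.03, 0.1], "delta_rot": [0, 0, 0], "hand": 1}, {"linear": [-0.05, -0.03, 0.2], "delta_rot": [0, 0, 0], "hand": 1}, {"linear": [-0.05, -0.03, 0.25], "delta_rot": [0, 0, 0], "hand": 1}, {"linear": [-0.05, -0.03, 0.25], "delta_rot": [0, 0, 0], "hand": 1}, {"linear": [-0.05, -0.03, 0.25], "delta_rot": [0, 0, 0], "hand": 1}])

```text
clock: 21.0
position: [0.4895, 0.0923, 0.0774]
ee_rot: [-0.0, 3.141, 0.001]
contact_force: [-3.1, -0.3, 4.2]
opening: 0.0374
```

Request:
jog_arm(commands=[{"linear": [0, 0, 0], "delta_rot": [0, 0, 0], "hand": -1}, {"linear": [0, 0, 0], "delta_rot": [0, 0, 0], "hand": -1}, {"linear": [0, 0, 0], "delta_rot": [0, 0, 0], "hand": -1}, {"linear": [0, 0, 0], "delta_rot": [0, 0, 0], "hand": -1}, {"linear": [0, 0, -1], "delta_rot": [0, 0, 0], "hand": -1}, {"linear": [0, 0, -4], "delta_rot": [0, 0, 0], "hand": -1}, {"linear": [0, 0, -8], "delta_rot": [0, 0, 0], "hand": -1}, {"linear": [-0.4, -5, -8], "delta_rot": [0, 0, 0], "hand": -1}, {"linear": [-0.4, -10, -8], "delta_rot": [0, 0, 0], "hand": -1}, {"linear": [-0.4, -15, -7], "delta_rot": [0, 0, 0], "hand": -1}, {"linear": [-0.4, -19.6, -6], "delta_rot": [0, 0, 0], "hand": -1}, {"linear": [-0.4, -19.6, -6], "delta_rot": [0, 0, 0], "hand": -1}])

```text
clock: 22.5
position: [0.493, -0.1063, 0.1364]
ee_rot: [-0.006, -3.141, -0.001]
contact_force: [0.1, 0.7, 1.5]
opening: 0.0857
```

Run:
```python
from h import *
c,p,P=look("w7",True)
fit(P,.4936,-.104,.04,.03,.042); fit(P,.4896,.0918,.035,.09,.104)
c=get_calibration("top"); p,d=capture("top"); P=cloud(d,c)
for a in [(.4896,.0918,.025,.09,.104),(.4896,.0918,.04,.070,.08),(.4896,.0918,.06,.017,.027)]:
    fit(P,*a)
```

```text
22.5 [ 0.493  -0.1063  0.1364] [-0.0059 -3.1413 -0.0015] [0.0996 0.7326 1.454 ] 0.0857155287679431
fit [ 0.4927 -0.1054] r 0.0273 z 0.03598105022341744 n 2342
fit [0.4897 0.0907] r 0.0209 z 0.09600949574398973 n 946
fit [0.4899 0.0931] r 0.02 z 0.09646464127797694 n 90
fit [0.4906 0.0929] r 0.0339 z 0.0748093321297374 n 243
fit [0.4903 0.0922] r 0.0598 z 0.02073705755349975 n 461
```

View pics/w7.png

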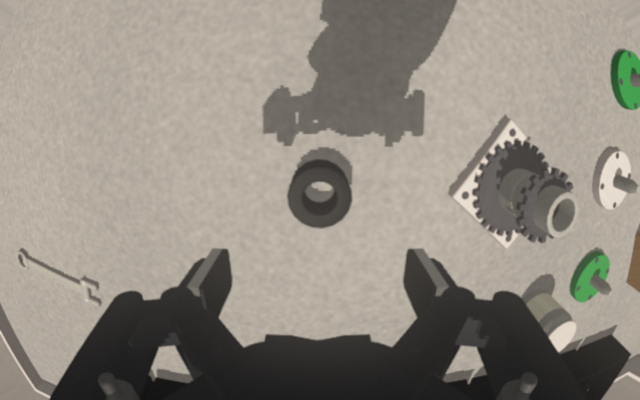

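The tall stack is complete, its top at 96 mm (expected 97). The roller is at (320,192). Now I grip it.

Request:
jog_arm(commands=[{"linear": [0, 0, 5], "delta_rot": [0, 0, 0], "hand": -1}, {"linear": [0, 0, 9], "delta_rot": [0, 0, 0], "hand": -1}, {"linear": [0, 0, 12], "delta_rot": [0, 0, 0], "hand": -1}, {"linear": [0, 0, 12.8], "delta_rot": [0, 0, 0], "hand": -1}, {"linear": [0, 0, 12.8], "delta_rot": [0, 0, 0], "hand": -1}, {"linear": [0, 0, 12.8], "delta_rot": [0, 0, 0], "hand": -1}])

```text
clock: 23.35
position: [0.4946, -0.1039, 0.0104]
ee_rot: [-0.001, 3.139, -0.0]
contact_force: [0.4, -0.4, 0.1]
opening: 0.0856
```

Request:
jog_arm(commands=[{"linear": [0, 0, 0], "delta_rot": [0, 0, 0], "hand": 1}, {"linear": [0, 0, 0], "delta_rot": [0, 0, 0], "hand": 1}, {"linear": [0, 0, 0], "delta_rot": [0, 0, 0], "hand": 1}, {"linear": [0, 0, 0], "delta_rot": [0, 0, 0], "hand": 1}, {"linear": [0, 0, 0], "delta_rot": [0, 0, 0], "hand": 1}, {"linear": [0, 0, 0], "delta_rot": [0, 0, 0], "hand": 1}])

```text
clock: 24.1
position: [0.494, -0.1039, 0.0097]
ee_rot: [-0.0, 3.14, 0.001]
contact_force: [-0.9, 0.3, 5.8]
opening: 0.0507
```

Request:
jog_arm(commands=[{"linear": [0, 0, -4], "delta_rot": [0, 0, 0], "hand": 1}, {"linear": [0, 0, -9], "delta_rot": [0, 0, 0], "hand": 1}, {"linear": [0, 0, -14], "delta_rot": [0, 0, 0], "hand": 1}, {"linear": [0, 3, -17], "delta_rot": [0, 0, 0], "hand": 1}, {"linear": [0, 8, -17], "delta_rot": [0, 0, 0], "hand": 1}, {"linear": [0, 13, -17], "delta_rot": [0, 0, 0], "hand": 1}, {"linear": [0.8, 18, -17], "delta_rot": [0, 0, 0], "hand": 1}, {"linear": [0.8, 23, -17], "delta_rot": [0, 0, 0], "hand": 1}, {"linear": [1.6, 28, -17], "delta_rot": [0, 0, 0], "hand": 1}, {"linear": [1.6, 33, -17], "delta_rot": [0, 0, 0], "hand": 1}, {"linear": [1.6, 37, -17], "delta_rot": [0, 0, 0], "hand": 1}, {"linear": [1.6, 38.6, -17], "delta_rot": [0, 0, 0], "hand": 1}])

```text
clock: 25.6
position: [0.4768, 0.284, 0.1789]
ee_rot: [0.004, -3.142, -0.002]
contact_force: [0.7, 0.4, -1.6]
opening: 0.0507
```

Request:
jog_arm(commands=[{"linear": [0, 0, 4], "delta_rot": [0, 0, 0], "hand": 1}, {"linear": [0, 0, 8], "delta_rot": [0, 0, 0], "hand": 1}, {"linear": [0, 0, 8], "delta_rot": [0, 0, 0], "hand": 1}])

```text
clock: 25.98
position: [0.4751, 0.2809, 0.096]
ee_rot: [-0.001, -3.136, 0.002]
contact_force: [-0.2, -0.6, 0.1]
opening: 0.051
```

Run:
```python
from h import *
c,p,P=look("w8",True)
z=status.state()["position"][2]-.0097
Q=P.reshape(-1,3); Q=Q[(np.hypot(Q[:,0]-.477,Q[:,1]-.282)<.04)]
q=Q[(abs(Q[:,2]-z-.036)<.005)&(abs(Q[:,1]-.282)<.025)]; print(len(q),cv2.minEnclosingCircle(q[:,:2].astype(np.float32)),np.median(q[:,2])-z)
A=np.c_[q[:,:2]-q[:,:2].mean(0),np.ones(len(q))]; print("slope",np.linalg.lstsq(A,q[:,2],rcond=None)[0],z)
```

```text
25.975 [0.4751 0.2809 0.096 ] [-0.0007 -3.1361  0.0015] [-0.1698 -0.5524  0.1494] 0.05103254307605346
7132 ((0.4737994968891144, 0.28178051114082336), 0.02776154689490795) 0.03346107031054635
slope [-0.0022  0.0084  0.1223] 0.08883965655453324
```

View pics/w8.png

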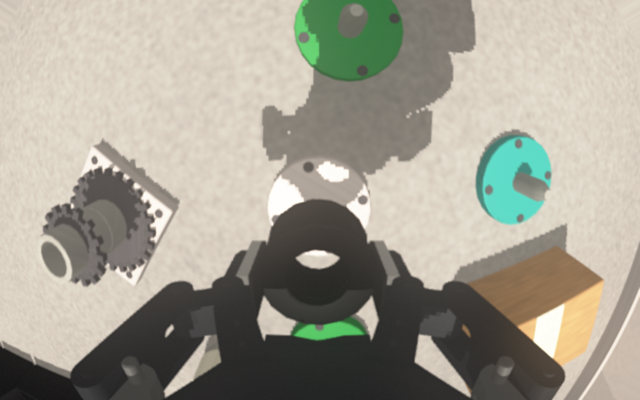

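The roller is held level over the white stand, with the green, turquoise and carton fingers' gaps clear. I let it settle.

Request:
jog_arm(commands=[{"linear": [0, 0, 0.5], "delta_rot": [0, 0, 0], "hand": 1}, {"linear": [0, 0, 0.5], "delta_rot": [0, 0, 0], "hand": 1}, {"linear": [0, 0, 0.5], "delta_rot": [0, 0, 0], "hand": 1}])

```text
clock: 26.4
position: [0.4779, 0.2824, 0.095]
ee_rot: [-0.0, 3.14, 0.002]
contact_force: [0.2, -0.6, -0.3]
opening: 0.0511
```

Request:
jog_arm(commands=[{"linear": [0, 0, 2], "delta_rot": [0, 0, 0], "hand": 1}, {"linear": [0, 0, 4], "delta_rot": [0, 0, 0], "hand": 1}, {"linear": [0, 0, 5.5], "delta_rot": [0, 0, 0], "hand": 1}, {"linear": [0, 0, 6.3], "delta_rot": [0, 0, 0], "hand": 1}, {"linear": [0, 0, 6.6], "delta_rot": [0, 0, 0], "hand": 1}, {"linear": [0, 0, 6.8], "delta_rot": [0, 0, 0], "hand": 1}, {"linear": [0, 0, 6.8], "delta_rot": [0, 0, 0], "hand": 1}, {"linear": [0, 0, 6.8], "delta_rot": [0, 0, 0], "hand": 1}])

```text
clock: 27.4
position: [0.4777, 0.2825, 0.0265]
ee_rot: [-0.0, 3.141, 0.002]
contact_force: [-0.4, 0.6, -1.2]
opening: 0.051
```

Request:
jog_arm(commands=[{"linear": [0, 0, 0.1], "delta_rot": [0, 0, 0], "hand": 1}, {"linear": [0, 0, 0.17], "delta_rot": [0, 0, 0], "hand": 1}, {"linear": [0, 0, 0.2], "delta_rot": [0, 0, 0], "hand": 1}, {"linear": [0, 0, 0.2], "delta_rot": [0, 0, 0], "hand": 1}])

```text
clock: 27.9
position: [0.4775, 0.2824, 0.0247]
ee_rot: [-0.0, 3.141, 0.002]
contact_force: [-3.2, -0.7, 4.9]
opening: 0.051
```

Contact is made. I release, lift and back off for a clear view.

Request:
jog_arm(commands=[{"linear": [0, 0, 0], "delta_rot": [0, 0, 0], "hand": -1}, {"linear": [0, 0, 0], "delta_rot": [0, 0, 0], "hand": -1}, {"linear": [0, 0, 0], "delta_rot": [0, 0, 0], "hand": -1}, {"linear": [0, 0, 0], "delta_rot": [0, 0, 0], "hand": -1}, {"linear": [0, 0, -3], "delta_rot": [0, 0, 0], "hand": -1}, {"linear": [0, 0, -8], "delta_rot": [0, 0, 0], "hand": -1}, {"linear": [0, 0, -14], "delta_rot": [0, 0, 0], "hand": -1}, {"linear": [2, 5, -18], "delta_rot": [0, 0, 0], "hand": -1}, {"linear": [4, 10, -18], "delta_rot": [0, 0, 0], "hand": -1}, {"linear": [6, 15, -18], "delta_rot": [0, 0, 0], "hand": -1}, {"linear": [8, 18, -18], "delta_rot": [0, 0, 0], "hand": -1}, {"linear": [8, 18, -18], "delta_rot": [0, 0, 0], "hand": -1}])

```text
clock: 29.4
position: [0.3956, 0.4639, 0.2039]
ee_rot: [0.006, -3.141, -0.002]
contact_force: [0.0, -1.2, 0.8]
opening: 0.0855
```

Run:
```python
from h import *
print(status.state()["position"])
c=get_calibration("top"); p,d=capture("top"); P=cloud(d,c)
cv2.imwrite("pics/top3.png",cv2.resize(p[110:270,100:500,::-1],None,fx=2,fy=2,interpolation=cv2.INTER_CUBIC))
for a in [(.4896,.0918,.025,.09,.104),(.4896,.0918,.04,.070,.08),(.4896,.0918,.06,.017,.027),(.4775,.282,.035,.045,.06),(.6595,.184,.04,.07,.085)]:
    fit(P,*a)
```

```text
[0.3956 0.4639 0.2039]
fit [0.49   0.0929] r 0.02 z 0.09570767511091827 n 90
fit [0.4901 0.0926] r 0.0339 z 0.07455643948536728 n 240
fit [0.4919 0.0923] r 0.0575 z 0.02056622803639474 n 473
fit [0.4771 0.2828] r 0.027 z 0.05075471622114325 n 238
fit [0.6599 0.1842] r 0.0276 z 0.07516007138429348 n 295
```

View pics/top3.png

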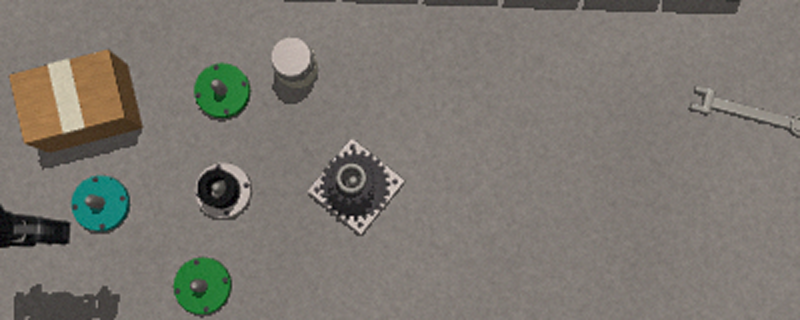

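All parts are seated: stack at (352,182), roller at (220,188), and the bystanders haven't moved. I hand in the job.

```bash
python3 -c "
from bench import workorder; print(workorder.finish_job())"
```

```text
the job is handed in; nothing more can be done
None
```

I loaded both spindles and handed the job in at about 29.5 s of the 93 s allowed; the hand-in gives no verdict. The large sprocket, sleeve and small sprocket are on the tall stand, hubs up, and the roller is on the white short stand. I lowered each part until it touched before opening the gripper.

**Last checks (top camera):**

| Part | Measured top | Expected top | Distance from post axis |
|---|---|---|---|
| Small sprocket | 96 mm | 97 mm | about 1 mm |
| Roller | 51 mm | 51 mm | about 1 mm |
| Large sprocket disc | 20.6 mm | 21 mm | about 2 mm (partly hidden in this view) |
| Sleeve (measured before the small sprocket covered it) | 68 mm | 69 mm | about 1 mm |

- **Bystanders:** the tin measured within 1 mm of its starting place. The carton and spanner look unmoved in the pictures, but I did not measure them.
- **Arm:** the gripper is open and clear of everything.
- **Disagreements:** none of the checks failed. The top and wrist cameras differed by up to about 2.5 mm in y, well inside the 9 mm tolerance.

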